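# Scrape the tilting table clear of ash chips

### The job

Take the rubber-lipped scraper block from its rest, set its lip down on the tilting machine table behind the wood chips at the end away from the tray, and sweep every chip off the other end into the tray with the lip kept lightly pressed on the sloping plate all the way (the rubber bent a little, not squashed flat), never bearing down hard and never touching the chips with the fingers. Then put the scraper back in its rest as it was and let go; leave the tray, the can, the hammer and the bat-end sample where they are.

Things in the scene. Friction and masses are not known exactly. Their poses are not given: they have to be found in the camera images.
- base: grey cast base of the tilting machine table, fixed to the bench, 250 x 150 mm; origin at the centre of its underside on the bench, z up, x horizontal along the sweep, pointing towards the tray, y across the table. It carries the plate; plate end away from the tray at x = -140 mm, the end over the tray at x = +140 mm
- plate: T-slotted steel plate hinged on the base, 280 mm (x) x 200 mm (y), clamped at a slope of 0.07 rad (4 degrees), lower towards the tray. Its origin lies on the pivot axis (at the point pivot), x down the plate towards the tray, y across, z out of the plate; its top face is at z = 29 mm, from x = -235 mm (upper end) to x = 45 mm (edge over the tray). The plate does not give
- pivot (a point): pivot axis of the plate on the base, 95 mm from the base's centre towards the tray, 66 mm above the bench (axes as the base's; axis of tilt is y). The plate's flat top lies 29 mm above this axis
- tray: loose open aluminium chip tray, 150 mm (its x, same way as the base's x) x 230 mm x 50 mm high, wall 3 mm, 0.9 kg, pushed some 20 mm under the plate's lower end; origin at the centre of its underside
- rest: plywood rest fixed to the bench, foot 130 x 236 mm; origin at the centre of its underside. The scraper leans in it by 0.35 rad, top towards the rest's -x (away from the robot). The handle's end 16 mm stand on two ledges between end cheeks (7 mm play each); a back board on the -x side reaches 42 mm up the handle, a 12 mm toe stands on the +x side (8 mm play). It slides in and out along its own height
- rest_seat (a point): where scraper_mid lies when the scraper is home in the rest; axes as the rest's own, upright (not leaning)
- scraper_mid (a point): middle of the scraper's wooden handle in all three directions: a board 200 mm long (its y), 28 mm thick (its x) and 90 mm high (its z, up out of the rest, leaning 0.35 rad there) with a rounded top; 0.3 to 0.5 kg with the lip. To be gripped across the 28 mm, in its upper half
- scraper: the same scraper: origin at the middle of the handle's bottom edge, axes as scraper_mid's. A black rubber lip runs along this edge, 156 mm long, 9 mm thick, centred; it is worn, and projects below the edge by anything from 12 to 28 mm (not told: feel for it). The rubber yields 1 mm per 5 N, up to 5 mm, then is hard
- can: bystander: steel lacquer can, 84 mm across, 110 mm high, origin under its centre
- hammer: bystander: hammer 260 mm long lying on the bench
- sample: bystander: turned end of a bat, 66 mm across, 112 mm high, standing
- chip1_mid (a point): centre of a loose flat ash chip, splinter 52 x 30 mm, 9 mm thick, 11 g, lying on the plate
- chip1: the same chip, origin at the centre of its underside
- chip2_mid (a point): centre of a loose flat ash chip, splinter 54 x 28 mm, 9 mm thick, 11 g, lying on the plate
- chip2: the same chip, origin at the centre of its underside
- chip3_mid (a point): centre of a loose flat ash chip, splinter 48 x 32 mm, 9 mm thick, 11 g, lying on the plate
- chip3: the same chip, origin at the centre of its underside
- chip4_mid (a point): centre of a loose flat ash chip, round slice 50 mm across, 9 mm thick, 11 g, lying on the plate
- chip4: the same chip, origin at the centre of its underside
- chip5_mid (a point): centre of a loose flat ash chip, round slice 48 mm across, 9 mm thick, 11 g, lying on the plate
- chip5: the same chip, origin at the centre of its underside
Not all that is in view belongs to the job. What is shaped like the chip5 but red is not meant. What is shaped like the scraper but red is not meant.

How it is judged:
By the outcome, as a careful person would: the job done as asked, in the order asked, and still so for the second after the job is handed in, with the robot touching nothing.
It also fails if it takes over 59 s, if anything falls off the work surface, if the arm or the gripper's body presses on something with over 40 N, if the wrist force passes 120 N, or if a joint passes its speed limit or range.

### The arm

A 6-joint arm with a two-finger parallel gripper is mounted at the origin on the work surface. World frame = base frame: x ahead of the robot, y to its left, z up, the work surface at z = 0. Lengths are in m, angles in rad, forces in N, time in s.
With the tool pointing down it reaches from about 0.4 to 0.825 m from the base axis. Payload 7 kg.
Tool frame: the origin (TCP) lies midway between the tips of the shut fingers; the grasp point (between the pads) lies 19 mm behind it; z points along the fingers, y is the line along which they close (so a half turn about z gives the same grasp; the last joint's range is limited). The gripper opens to 88 mm and grips with 3 to 60 N. Pads are 19 mm wide; open, the fingers measure 130 mm over their backs; the gripper's body (78 mm by 193 mm) begins 47 mm behind the grasp point.
Start: joints at [-1.006, 0.359, 0.012, 0, -1.224, -0.288], TCP at [0.184, -0.649, 0.227] pointing down, gripper open.
Joint ranges: [-3.07, 3.07], [-1.43, 2.12], [-1.02, 1.25], [-3.03, 1.67], [-3.05, -0], [-3.03, 3.03]. Speed limits (rad/s): [2.39, 2.39, 3.01, 3.14, 3.14, 3.14].

### API

Orientations are given as a unit quaternion [w, x, y, z].
In Python, from workcell import * gives the robot as it stands.
- The arm moves only by the tool servo_tool, never from a script. Its arguments are lists of equal length, an entry for each row: "jaw": the finger opening in mm, from 0 to 87.6; "translation": the shift along the tool's x, y, z in mm, a list of three; "roll": the turn about the tool's z in degrees. In form: {"jaw": [jaw, ...], "translation": [[x, y, z], ...], "roll": [roll, ...]}. A call has exactly 8 rows; each row shifts and turns the commanded pose from where the row before left it, along the tool's axes as they then stand; what a row does not reach is not made up. A row lasts 1/10 s, in which the tool goes at most 50 mm and 8.59 degrees, less where a joint would pass 70% of its speed; a pose out of reach is approached as far as the arm can. A call is refused whole if a number of a shift passes 50 or a number of a turn 8.59, either way. A call with a gripper value outside its range is refused whole. The fingers move at their own pace and stop on an object; "grip_force" is the grip in N (left out, the last holds). Time passes only in rows, so rows that do not move let the fingers close, or fill a call up. It gives the time, the measured TCP pose, the force, the opening and the grip force at its end, in the units of the state.
- get_state(): the state, without advancing time (a new reading comes with each control period).
- capture(name): name is "side" or "top"; returns a dict with "image" (384x512x3 uint8, blue, green, red), "z_map" (384x512 float32, m along the optical axis (not along the pixel's ray), 0 where there is no reading), "intrinsics" (3x3 intrinsics, pixels), "R" (3x3) and "t" (3): a world point X has camera coordinates R X + t. Camera axes: x right, y down, z forward; pixel columns grow to the right and rows downward; lengths in m; the calibration is good to about 2 mm. A picture is of the moment at which its call begins.
- hand_in(): hands the job in; it is judged then, once.
The state is a dict: "time_s": time; "q": joint angles; "qvel": joint speeds; "effort": joint torques, N m; "ee_pos": TCP position; "tool_rot": TCP orientation; "ft_force": force on the tool from outside, world axes, zero at the start; "torque": the same for the moment, N m; "opening": opening from 0.0 (shut) to 1.0 (fully open); "gripper_force": force on a finger pad.
Only numpy, scipy, OpenCV 4.12 (cv2) and the standard library are available. Lean on these libraries where they do the work, as an engineer would, in place of code of your own. Each camera call takes 0.05 s, during which the arm holds its last target. There are 200 camera calls.

## Working session

There is one attempt and no reset: what is moved stays moved. The work goes in short steps, Python scripts to look and compute and a tool call to move; the robot and the scene stay as the last step left them, time stands still between calls to the robot, and variables do not carry over. Pictures are saved under pics/ and viewed, at most 10 in all, crops included, and the job is handed in when it is done.

Besides the shell and the picture viewer there is one more tool, called after "Request:" as a command line: name --pt "numbers of a row" for each row, then --argument value for the rest. servo_tool: Moves the arm, as the interface text tells. Its arguments: {"type":"object","properties":{"jaw":{"type":"array","items":{"type":"number"}},"translation":{"type":"array","items":{"type":"array","items":{"type":"number"}}},"roll":{"type":"array","items":{"type":"number"}},"grip_force":{"type":"number"}},"required":["jaw","translation","roll"]}

```bash
mkdir -p pics; ls; cat > h.py <<'E'
from workcell import *
import numpy as np, cv2
def pts(c):
    K=c["intrinsics"];z=c["z_map"];v,u=np.mgrid[:z.shape[0],:z.shape[1]]
    p=np.stack([(u-K[0,2])/K[0,0]*z,(v-K[1,2])/K[1,1]*z,z],-1)
    return (p-c["t"])@c["R"]
E
python3 - <<'E'
from h import *
import pickle
s=get_state();print({k:np.round(v,3) for k,v in s.items()})
for n in("side","top"):
    c=capture(n);pickle.dump(c,open(n+".pkl","wb"))
    cv2.imwrite(f"pics/{n}0.png",cv2.resize(c["image"],(800,600)))
    print(n,c["intrinsics"],c["R"].round(3),c["t"].round(3),-c["R"].T@c["t"])
E
```

```text
pics
{'time_s': np.float64(0.0), 'q': array([-1.006,  0.359,  0.011, -0.   , -1.224, -0.288]), 'qvel': array([-0.   ,  0.   , -0.001,  0.002,  0.001, -0.001]), 'effort': array([-0.0000e+00, -5.8272e+01,  2.9305e+01,  6.9970e+00,  7.0000e-03,
       -0.0000e+00]), 'ee_pos': array([ 0.184, -0.649,  0.226]), 'tool_rot': array([-0.   , -0.138,  0.99 ,  0.001]), 'ft_force': array([ 0.729,  0.316, -0.111]), 'torque': array([-0.006, -0.033, -0.004]), 'gripper_force': np.float64(0.0), 'opening': np.float64(1.002)}
side [[471.18477267   0.         251.5196174 ]
 [  0.         471.18477267 204.43010358]
 [  0.           0.           1.        ]] [[-0.997 -0.08   0.014]
 [-0.063  0.643 -0.763]
 [ 0.052 -0.762 -0.646]] [0.459 0.112 1.343] [0.39512263 0.98790041 0.94664505]
top [[476.31821289   0.         258.25033283]
 [  0.         476.31821289 192.01776026]
 [  0.           0.           1.        ]] [[ 0.023 -1.     0.019]
 [-0.989 -0.025 -0.144]
 [ 0.145 -0.016 -0.989]] [-0.039  0.462  1.369] [ 0.25990052 -0.00548826  1.42191484]
```

View pics/side0.png

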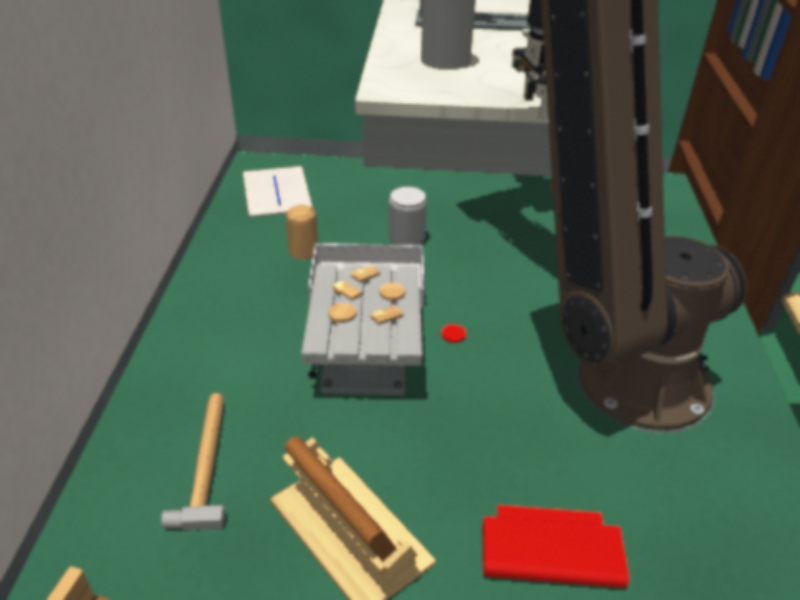

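View pics/top0.png

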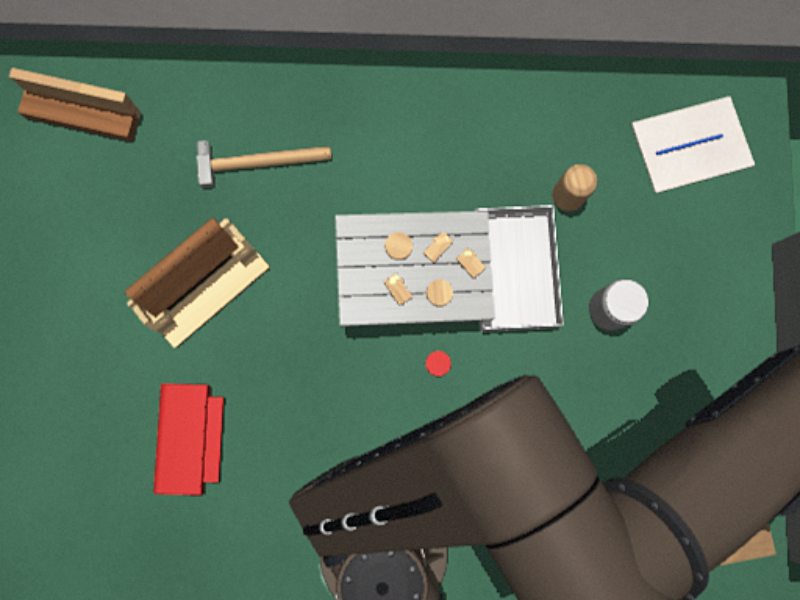

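Top view (800×600 px): plate at (415,268) with five ash chips at (398,245), (438,247), (471,263), (398,289) and (439,292). The tray is at (523,268), and the can, sample and hammer stand clear.

Scraper candidates:
- brown board in the plywood rest at (195,275), which has the foot, cheeks and dark wooden handle described
- red one at (190,440), excluded by the text
- wooden thing at (75,105)

I'll confirm in a crop and measure.

```bash
python3 - <<'E'
from h import *
import pickle
t=pickle.load(open("top.pkl","rb"));s=pickle.load(open("side.pkl","rb"))
a=cv2.resize(t["image"][30:230,0:190],None,fx=2.1,fy=2.1,interpolation=2)
b=cv2.resize(s["image"][260:384,150:300],None,fx=2.6,fy=2.6,interpolation=2)
h=max(a.shape[0],b.shape[0]);z=lambda i:cv2.copyMakeBorder(i,0,h-i.shape[0],0,0,0)
cv2.imwrite("pics/crop1.png",np.hstack([z(a),z(b)]))
for n,c,(x0,y0,x1,y1) in(("top",t,(75,130,175,225)),("side",s,(165,270,285,384))):
    P=pts(c);hsv=cv2.cvtColor(c["image"],cv2.COLOR_BGR2HSV)
    H,S,V=[hsv[...,i].astype(int) for i in range(3)]
    m=(H<16)&(S>90)&(V<150)&(V>25);w=np.zeros_like(m);w[y0:y1,x0:x1]=1;m&=w&(c["z_map"]>0)
    k,l,st,_=cv2.connectedComponentsWithStats(m.astype(np.uint8));i=1+st[1:,4].argmax();m=l==i
    p=P[m];print(n,st[i],"z pct",np.percentile(p[:,2],[1,10,50,90,99]).round(3))
    q=p[p[:,2]>np.percentile(p[:,2],97)-.012]
    (cx,cy),(w_,h_),ang=cv2.minAreaRect((q[:,:2]*1000).astype(np.float32));print(" ridge",cx,cy,w_,h_,ang,len(q))
    (cx,cy),(w_,h_),ang=cv2.minAreaRect((p[:,:2]*1000).astype(np.float32));print(" all",cx,cy,w_,h_,ang)
    mm=p.mean(0);u,sv,vt=np.linalg.svd(p-mm);print(" mean",mm.round(4),"axes",vt.round(3),(sv/np.sqrt(len(p))).round(4))
    # bench
    g=(H>60)&(H<90)&w;print(" bench z",np.median(P[g&(c["z_map"]>0)][:,2]).round(4))
    # plywood
    m=(H>=12)&(H<30)&(V>150)&w&(c["z_map"]>0);p=P[m];print(" ply z hist",np.histogram(p[:,2],bins=np.arange(0,.16,.01))[0])
    q=p[p[:,2]<.022];print(" foot",cv2.minAreaRect((q[:,:2]*1000).astype(np.float32)))
# chips and plate in both
for n,c in(("top",t),("side",s)):
    P=pts(c);hsv=cv2.cvtColor(c["image"],cv2.COLOR_BGR2HSV);H,S,V=[hsv[...,i].astype(int) for i in range(3)]
    on=(P[...,0]>.35)&(P[...,0]<.75)&(P[...,1]>-.3)&(P[...,1]<.25)&(P[...,2]>.07)&(P[...,2]<.13)&(c["z_map"]>0)
    ch=on&(S>90)&(H>5)&(H<30)
    k,l,st,ce=cv2.connectedComponentsWithStats(ch.astype(np.uint8))
    for i in range(1,k):
        if st[i,4]>30:
            p=P[l==i];print(n,"chip",ce[i].round(),st[i,4],np.median(p,0).round(4),p.min(0).round(3),p.max(0).round(3))
    pl=on&(S<50)&~cv2.dilate(ch.astype(np.uint8),np.ones((5,5))).astype(bool);p=P[pl]
    A=np.c_[p[:,:2],np.ones(len(p))]
    for _ in range(8):
        co=np.linalg.lstsq(A,p[:,2],rcond=None)[0];r=p[:,2]-A@co;k_=abs(r)<max(.003,1.5*np.std(r));A=A[k_];p=p[k_]
    print(n,"plate plane",co.round(4),len(p),cv2.minAreaRect((p[:,:2]*1000).astype(np.float32)),"std",np.std(p[:,2]-A@co))
E
```

```text
top [  83  142   69   61 1450] z pct [0.062 0.072 0.107 0.136 0.142]
 ridge 504.7174377441406 373.5884094238281 15.808343887329102 197.16143798828125 43.17794418334961 364
 all 496.0050048828125 365.40496826171875 39.76865768432617 199.39566040039062 43.13031768798828
 mean [0.4949 0.3653 0.1057] axes [[-0.682  0.731  0.006]
 [ 0.271  0.245  0.931]
 [-0.679 -0.637  0.365]] [0.0568 0.0253 0.0023]
 bench z -0.0012
 ply z hist [476 675   0   0   6  32  30  52  79  21   0   0   1 219 119]
 foot ((489.8125, 366.391357421875), (134.60189819335938, 247.57005310058594), 43.83259582519531)
side [184 285  68  73 434] z pct [0.077 0.093 0.129 0.136 0.14 ]
 ridge 519.1251220703125 391.6917419433594 23.4536075592041 195.21780395507812 47.78032684326172 275
 all 518.309814453125 394.6853332519531 38.608482360839844 197.40591430664062 54.07424545288086
 mean [0.4829 0.4224 0.1224] axes [[-0.759  0.638 -0.131]
 [-0.18  -0.399 -0.899]
 [-0.626 -0.659  0.418]] [0.0589 0.0159 0.0062]
 bench z -0.001
 ply z hist [ 771 1823    1    3   12   13   38   81  159   50    1    2    6  529
  192]
 foot ((517.71
[... 700 characters left out ...]
, 4.41652774810791) std 0.0015848878469864572
side chip [233. 175.] 97 [ 0.5284 -0.1379  0.1026] [ 0.506 -0.163  0.094] [ 0.553 -0.118  0.107]
side chip [222. 186.] 97 [ 0.5538 -0.079   0.1067] [ 0.53 -0.1   0.1 ] [ 0.579 -0.054  0.111]
side chip [251. 186.] 128 [ 0.4718 -0.0829  0.1069] [ 0.45  -0.112  0.099] [ 0.494 -0.063  0.111]
side chip [219. 200.] 160 [ 0.5548 -0.0085  0.1117] [ 0.531 -0.039  0.106] [0.578 0.014 0.117]
side chip [247. 201.] 125 [ 0.4745 -0.0104  0.1114] [ 0.451 -0.038  0.104] [0.5   0.011 0.116]
side plate plane [-0.0054  0.0692  0.1064] 2234 ((518.5562744140625, -43.40850830078125), (200.11972045898438, 287.4012451171875), 4.379959583282471) std 0.0013224857160672229
```

View pics/crop1.png

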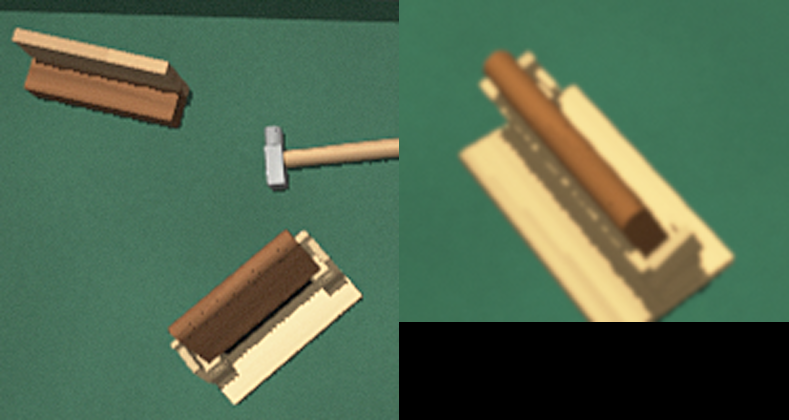

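The crop confirms it: the brown round-topped scraper leans in its rest at crop px (245,300). The top-left object (100,90) is a different fixture with no foot or cheeks. Next I'll refine the handle's cross-section from both views.

```bash
cat >> h.py <<'E'
def rows(p0,yaw0,wps,step=45,rs=8.5):
    """wps: list of (xyz m, yaw deg). rows of tool shift mm, roll deg (tool z down)"""
    T=[];R=[];p=np.array(p0,float);y=yaw0
    for q,yw in wps:
        q=np.array(q,float);n=max(int(np.ceil(np.linalg.norm(q-p)*1000/step-1e-6)),int(np.ceil(abs(yw-y)/rs-1e-6)),1)
        for i in range(n):
            d=(q-p)/n*1000;a=np.radians(y);Y=np.array([np.cos(a),np.sin(a)]);X=np.array([-Y[1],Y[0]])
            T.append([round(float(v),1) for v in(d[:2]@X,d[:2]@Y,-d[2])]);R.append(round(-(yw-y)/n if 0 else -(yw-y0_(y,yw,i,n))/1/(n-i),2));y+=(yw-y)/(n-i)
        p=q;y=yw
    return T,R
def y0_(y,yw,i,n): return y
def show(T,R):
    while len(T)%8:T.append([0,0,0]);R.append(0)
    for i in range(0,len(T),8):print(T[i:i+8],R[i:i+8])
def st():
    s=get_state();w,x,y,z=s["tool_rot"];yaw=np.degrees(np.arctan2(1-2*x*x-2*z*z,2*(x*y-w*z)))
    print(round(s["time_s"],2),s["ee_pos"].round(4),"yaw",yaw.round(2)%360,"F",s["ft_force"].round(1),"M",s["torque"].round(2),"op",(s["opening"]*87.6).round(1),"gf",s["gripper_force"].round(1),"q",s["q"].round(2))
    return s
E
python3 - <<'E'
from h import *
import pickle
n=np.array([.731,.682]);e=np.array([-.682,.731])
for v in("top","side"):
    c=pickle.load(open(v+".pkl","rb"));P=pts(c)
    a=P[...,:2]@n;b=P[...,:2]@e
    ok=(c["z_map"]>0)&(abs(a-.62)<.15)&(abs(b+.07)<.16)&(P[...,2]>.02)
    z=P[...,2]
    print(v,"brown-range along e at z>.12",np.percentile(b[ok&(z>.12)],[1,50,99]).round(4),"zmax",np.percentile(z[ok],99.5).round(4))
    mid=ok&(abs(b+.07)<.07)
    for lo in np.arange(.02,.15,.008):
        k=mid&(z>=lo)&(z<lo+.008)
        if k.sum()>3:print("  z%.3f n:"%(lo+.004),np.percentile(a[k],[5,50,95]).round(4),k.sum())
    t=ok&(z>.12)&(abs(b+.07)<.09);q=np.c_[a[t],b[t]];A=np.c_[b[t],np.ones(t.sum())];print("  slope da/db",np.linalg.lstsq(A,a[t],rcond=None)[0])
T,R=rows([.184,-.649,.226],105.8,[([.45,-.25,.25],150),([.505,.385,.25],223)]);show(T,R)
E
```

```text
top brown-range along e at z>.12 [-0.1679 -0.0669  0.0272] zmax 0.1439
  z0.032 n: [0.5947 0.5955 0.5968] 19
  z0.040 n: [0.594  0.5965 0.5987] 74
  z0.048 n: [0.5963 0.5973 0.5984] 28
  z0.056 n: [0.595  0.5959 0.5971] 7
  z0.064 n: [0.5938 0.5956 0.5986] 67
  z0.072 n: [0.5944 0.5978 0.6009] 90
  z0.080 n: [0.5981 0.6008 0.604 ] 95
  z0.088 n: [0.601  0.6037 0.607 ] 92
  z0.096 n: [0.6039 0.6066 0.6102] 95
  z0.104 n: [0.6062 0.6098 0.6125] 102
  z0.112 n: [0.6101 0.6129 0.6163] 98
  z0.120 n: [0.6128 0.6155 0.6185] 100
  z0.128 n: [0.6159 0.6194 0.6455] 132
  z0.136 n: [0.62   0.6292 0.6427] 331
  z0.144 n: [0.6238 0.631  0.6385] 111
  slope da/db [-0.00771905  0.62717494]
side brown-range along e at z>.12 [-0.1682 -0.058   0.0277] zmax 0.1424
  z0.080 n: [0.6414 0.6438 0.6442] 4
  z0.088 n: [0.6385 0.642  0.6456] 212
  z0.096 n: [0.6401 0.6413 0.6427] 6
  z0.112 n: [0.6451 0.6467 0.6481] 4
  z0.120 n: [0.6492 0.6498 0.6507] 15
  z0.128 n: [0.647  0.6501 0.6515] 112
  z0.136 n: [0.6269 0.642  0.6494] 495
  z0.144 n: [0.6321 0.6379 0.644 ] 152
  slope da/db [-0.0028903   0.64079519]
[[-33.1, 28.3, -2.2], [-35.0, 25.9, -2.2], [-36.8, 23.4, -2.2], [-38.3, 20.8, -2.2], [-39.7, 18.0, -2.2], [-40.9, 15.2, -2.2], [-41.8, 12.3, -2.2], [-42.6, 9.3, -2.2]] [-4.02, -4.02, -4.02, -4.02, -4.02, -4.02, -4.02, -4.02]
[[-43.1, 6.3, -2.2], [-43.5, 3.3, -2.2], [-43.6, 0.2, -2.2], [-38.5, 18.0, -0.0], [-39.9, 14.7, -0.0], [-41.0, 11.2, -0.0], [-41.8, 7.7, -0.0], [-42.3, 4.1, -0.0]] [-4.02, -4.02, -4.02, -4.87, -4.87, -4.87, -4.87, -4.87]
[[-42.5, 0.5, -0.0], [-42.4, -3.1, -0.0], [-42.0, -6.7, -0.0], [-41.3, -10.2, -0.0], [-40.2, -13.7, -0.0], [-38.9, -17.0, -0.0], [-37.3, -20.3, -0.0], [-35.5, -23.4, -0.0]] [-4.87, -4.87, -4.87, -4.87, -4.87, -4.87, -4.87, -4.87]
[[-33.4, -26.3, -0.0], [-31.0, -29.0, -0.0], [0, 0, 0], [0, 0, 0], [0, 0, 0], [0, 0, 0], [0, 0, 0], [0, 0, 0]] [-4.87, -4.87, 0, 0, 0, 0, 0, 0]
```

Request:
servo_tool --jaw '[87,87,87,87,87,87,87,87]' --pt "-33 28 -2" --pt "-35 26 -2" --pt "-37 23 -2" --pt "-38 21 -2" --pt "-40 18 -2" --pt "-41 15 -2" --pt "-42 12 -2" --pt "-43 9 -2" --roll '[-4,-4,-4,-4,-4,-4,-4,-4]'

```text
time_s: 0.9
ee_pos: [0.3797, -0.358, 0.2425]
tool_rot: [-0.0, -0.407, 0.913, 0.0]
ft_force: [1.3, -0.8, -0.3]
opening: 0.992
gripper_force: 0.0
```

Request:
servo_tool --jaw '[87,87,87,87,87,87,87,87]' --pt "-43 6 -2" --pt "-43 3 -2" --pt "-43 0 -2" --pt "-38 18 0" --pt "-40 15 0" --pt "-41 11 0" --pt "-42 8 0" --pt "-42 4 0" --roll '[-4,-4,-4,-5,-5,-5,-5,-5]'

```text
time_s: 1.7
ee_pos: [0.4689, -0.0393, 0.2485]
tool_rot: [0.0, -0.676, 0.737, 0.0]
ft_force: [1.1, 0.4, 1.1]
opening: 0.996
gripper_force: 0.0
```

Request:
servo_tool --jaw '[87,87,87,87,87,87,87,87]' --pt "-42 0 0" --pt "-42 -3 0" --pt "-42 -7 0" --pt "-41 -10 0" --pt "-40 -14 0" --pt "-39 -17 0" --pt "-37 -20 0" --pt "-35 -23 0" --roll '[-5,-5,-5,-5,-5,-5,-5,-4]'

```text
time_s: 2.5
ee_pos: [0.4932, 0.2975, 0.2483]
tool_rot: [0.0, 0.883, -0.469, -0.0]
ft_force: [1.0, -0.0, -0.4]
opening: 0.991
gripper_force: 0.0
```

```bash
python3 - <<'E'
from h import *
s=st();y=float(input()) if 0 else None
w,a,b,c=s["tool_rot"];yaw=np.degrees(np.arctan2(1-2*a*a-2*c*c,2*(a*b-w*c)))%360
show(*rows(s["ee_pos"],yaw,[([.4995,.3703,.25],223.2)]))
E
```

```text
Traceback (most recent call last):
  File "h.py", line 23, in st
    print(round(s["time_s"],2),s["ee_pos"].round(4),"yaw",yaw.round(2)%360,"F",s["ft_force"].round(1),"M",s["torque"].round(2),"op",(s["opening"]*87.6).round(1),"gf",s["gripper_force"].round(1),"q",s["q"].round(2))
                                                                                                                                    ^^^^^^^^^^^^^^^^^^^^^^^^^
AttributeError: 'float' object has no attribute 'round'
```

```bash
sed -i 's/(s\["opening"\]\*87.6).round(1)/round(s["opening"]*87.6,1)/; s/s\["gripper_force"\].round(1)/round(float(s["gripper_force"]),1)/; s/    return s$/    return s,yaw%360/' h.py; python3 - <<'E'
from h import *
s,y=st()
show(*rows([.498,.300,.2483],y,[([.4995,.3703,.25],223.2)]))
E
```

```text
2.5 [0.4932 0.2975 0.2483] yaw 214.07 F [ 1.  -0.  -0.4] M [-0.01  0.04 -0.01] op 86.8 gf 0.0 q [ 0.88  0.18 -0.18 -0.   -1.21 -0.29]
[[-28.7, -20.3, -0.9], [-27.0, -22.5, -0.9], [0, 0, 0], [0, 0, 0], [0, 0, 0], [0, 0, 0], [0, 0, 0], [0, 0, 0]] [np.float64(-4.56), np.float64(-4.56), 0, 0, 0, 0, 0, 0]
```

Request:
servo_tool --jaw '[87,87,87,87,87,87,87,87]' --pt "-29 -20 0" --pt "-27 -22 0" --pt "0 0 20" --pt "0 0 20" --pt "0 0 20" --pt "0 0 10" --pt "0 0 0" --pt "0 0 0" --roll '[-4.6,-4.6,0,0,0,0,0,0]'

```text
time_s: 3.3
ee_pos: [0.4948, 0.366, 0.1792]
tool_rot: [-0.0, 0.917, -0.398, 0.0]
ft_force: [-0.0, -0.5, 0.4]
opening: 0.995
gripper_force: 0.0
```

```bash
python3 - <<'E'
from h import *
s,y=st()
show(*rows(s["ee_pos"],y,[([.4995,.3703,.18],223.2)]))
c=capture("top");d=capture("side")
cv2.imwrite("pics/v2.png",np.hstack([cv2.resize(c["image"][90:290,40:240],(400,400)),cv2.resize(d["image"][180:380,120:320],(400,400))]))
E
```

```text
3.3 [0.4948 0.366  0.1792] yaw 223.06 F [-0.  -0.5  0.4] M [ 0.03  0.17 -0.02] op 87.1 gf 0.0 q [ 0.95  0.3  -0.19  0.   -1.08 -0.2 ]
[[0.1, -6.4, -0.8], [0, 0, 0], [0, 0, 0], [0, 0, 0], [0, 0, 0], [0, 0, 0], [0, 0, 0], [0, 0, 0]] [np.float64(-0.14), 0, 0, 0, 0, 0, 0, 0]
```

View pics/v2.png

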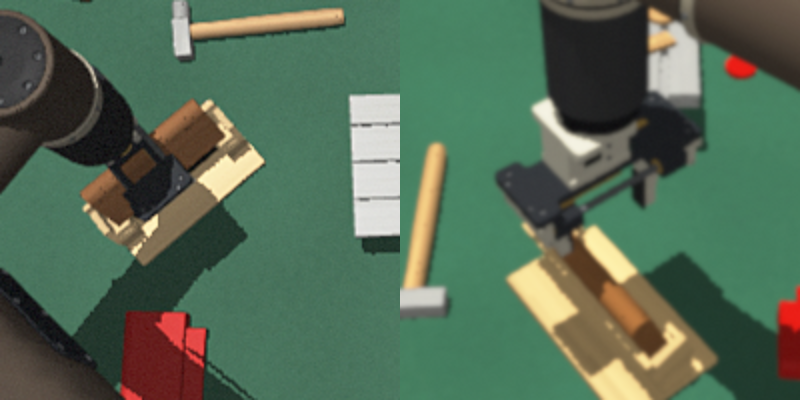

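The gripper straddles the handle: top crop (160,175), side crop (600,160). I'll descend and close gently.

Request:
servo_tool --jaw '[87,87,87,87,87,87,87,87]' --pt "0 -6 15" --pt "0 0 15" --pt "0 0 15" --pt "0 0 15" --pt "0 0 10" --pt "0 0 7" --pt "0 0 0" --pt "0 0 0" --roll '[0,0,0,0,0,0,0,0]'

```text
time_s: 4.2
ee_pos: [0.4991, 0.3702, 0.1019]
tool_rot: [-0.0, 0.917, -0.398, 0.0]
ft_force: [0.1, 0.6, 0.4]
opening: 0.993
gripper_force: 0.0
```

Request:
servo_tool --jaw '[70,65,60,56,52,48,48,48]' --pt "0 0 0" --pt "0 0 0" --pt "0 0 0" --pt "0 0 0" --pt "0 0 0" --pt "0 0 0" --pt "0 0 0" --pt "0 0 0" --roll '[0,0,0,0,0,0,0,0]' --grip_force 15

```text
time_s: 5.0
ee_pos: [0.4989, 0.37, 0.1016]
tool_rot: [-0.0, 0.917, -0.398, 0.0]
ft_force: [1.7, 1.7, 1.6]
opening: 0.551
gripper_force: 1.3
```

```bash
python3 - <<'E'
from h import *
s,y=st()
n=np.array([.731,.682]);e=np.array([-.682,.731]);print("n",s["ee_pos"][:2]@n,"e",s["ee_pos"][:2]@e)
E
```

```text
5.0 [0.4989 0.37   0.1016] yaw 223.06 F [1.7 1.7 1.6] M [ 0.65 -0.55  0.04] op 48.3 gf 1.3 q [ 0.95  0.38 -0.27 -0.   -0.93 -0.2 ]
n 0.6170115510971056 e -0.0697418939784471
```

Request:
servo_tool --jaw '[45,42,39,36,33,30,26,24]' --pt "0 0 0" --pt "0 0 0" --pt "0 0 0" --pt "0 0 0" --pt "0 0 0" --pt "0 0 0" --pt "0 0 0" --pt "0 0 0" --roll '[0,0,0,0,0,0,0,0]' --grip_force 15

```text
time_s: 5.8
ee_pos: [0.4982, 0.3692, 0.1013]
tool_rot: [0.001, 0.917, -0.398, -0.0]
ft_force: [-1.3, -1.1, 3.1]
opening: 0.344
gripper_force: 14.7
```

```bash
python3 - <<'E'
from h import *
s,y=st()
c=capture("top");d=capture("side")
cv2.imwrite("pics/v3.png",np.hstack([cv2.resize(c["image"][110:240,60:190],(400,400)),cv2.resize(d["image"][240:380,160:300],(400,400))]))
E
```

```text
5.8 [0.4982 0.3692 0.1013] yaw 223.05 F [-1.3 -1.1  3.1] M [-0.5   0.94  0.03] op 30.1 gf 14.7 q [ 0.95  0.37 -0.27 -0.   -0.93 -0.2 ]
```

View pics/v3.png

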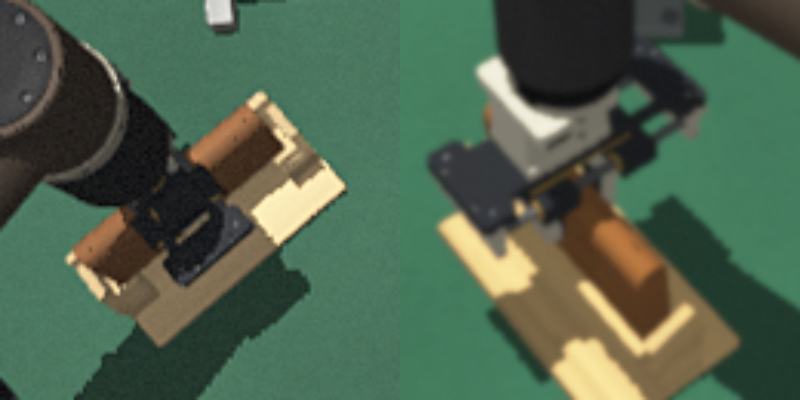

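Handle now stands nearly upright between the pads (side crop (625,265)). Lift.

Request:
servo_tool --jaw '[24,24,24,24,24,24,24,24]' --pt "0 0 -3" --pt "0 0 -5" --pt "0 0 -6" --pt "0 0 -8" --pt "0 0 -10" --pt "0 0 -10" --pt "0 0 -10" --pt "0 0 0" --roll '[0,0,0,0,0,0,0,0]' --grip_force 30

```text
time_s: 6.7
ee_pos: [0.4997, 0.3709, 0.1559]
tool_rot: [-0.002, 0.917, -0.398, 0.001]
ft_force: [0.8, 1.1, -4.2]
opening: 0.32
gripper_force: 30.0
```

Request:
servo_tool --jaw '[24,24,24,24,24,24,24,24]' --pt "0 0 -20" --pt "0 0 -20" --pt "0 0 -20" --pt "0 0 -20" --pt "0 0 0" --pt "0 0 0" --pt "0 0 0" --pt "0 0 0" --roll '[0,0,0,0,0,0,0,0]' --grip_force 55

```text
time_s: 7.5
ee_pos: [0.4984, 0.3695, 0.2321]
tool_rot: [0.001, 0.917, -0.398, -0.0]
ft_force: [-0.4, 0.4, -4.3]
opening: 0.319
gripper_force: 55.0
```

```bash
python3 - <<'E'
from h import *
s,y=st()
c=capture("top");d=capture("side")
cv2.imwrite("pics/v4.png",np.hstack([cv2.resize(c["image"][80:240,30:190],(400,400)),cv2.resize(d["image"][200:380,140:320],(400,400))]))
show(*rows(s["ee_pos"],y,[([.505,.20,.225],250),([.503,.055,.21],274.4)]))
E
```

```text
7.5 [0.4984 0.3695 0.2321] yaw 223.05 F [-0.4  0.4 -4.3] M [-0.02  0.12 -0.  ] op 28.0 gf 55.0 q [ 0.95  0.27 -0.11 -0.   -1.2  -0.2 ]
[[32.1, 27.7, 1.8], [28.6, 31.3, 1.8], [24.8, 34.4, 1.8], [20.5, 37.1, 1.8], [11.9, 34.2, 3.8], [8.2, 35.3, 3.8], [4.4, 36.0, 3.8], [0.6, 36.2, 3.8]] [np.float64(-6.74), np.float64(-6.74), np.float64(-6.74), np.float64(-6.74), -6.1, -6.1, -6.1, -6.1]
```

View pics/v4.png

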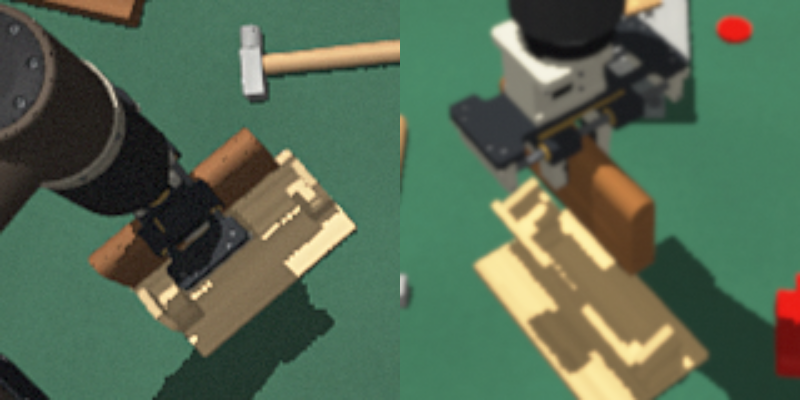

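The scraper is held upright and clear of the rest, with an opening of 28.0 mm and about 4.3 N weight. Next I carry it over the plate's upper end.

Request:
servo_tool --jaw '[24,24,24,24,24,24,24,24]' --pt "32 28 1" --pt "28.5 31 2" --pt "25 34.5 2" --pt "20.5 37 2" --pt "12 34 4" --pt "8 35 4" --pt "4.5 36 4" --pt "0.5 36 4" --roll '[-6.7,-6.7,-6.8,-6.8,-6.1,-6.1,-6.1,-6.1]'

```text
time_s: 8.4
ee_pos: [0.5033, 0.0548, 0.2104]
tool_rot: [-0.0, 0.999, 0.041, 0.0]
ft_force: [0.8, -0.2, -4.9]
opening: 0.318
gripper_force: 55.0
```

Request:
servo_tool --jaw '[24,24,24,24,24,24,24,24]' --pt "0 0 0" --pt "0 0 0" --pt "0 0 0" --pt "0 0 0" --pt "0 0 0" --pt "0 0 0" --pt "0 0 0" --pt "0 0 0" --roll '[0,0,0,0,0,0,0,0]'

```text
time_s: 9.2
ee_pos: [0.5035, 0.0565, 0.2106]
tool_rot: [0.0, 0.999, 0.039, -0.0]
ft_force: [0.0, -0.1, -4.7]
opening: 0.315
gripper_force: 55.0
```

```bash
python3 - <<'E'
from h import *
s,y=st()
d=capture("side");P=pts(d);ok=(d["z_map"]>0)
T=s["ee_pos"]
m=ok&(abs(P[...,0]-T[0])<.13)&(P[...,1]>T[1]-.03)&(P[...,1]<T[1]+.04)&(P[...,2]>.10)
hsv=cv2.cvtColor(d["image"],cv2.COLOR_BGR2HSV)
for x in(-.09,-.06,-.04,.04,.06,.09):
    k=m&(abs(P[...,0]-T[0]-x)<.006)
    o=np.argsort(-P[k][:,2]);p=P[k][o];V=hsv[k][o]
    print("x off",x);print(" ",[(round(float(a[2])*1000),round(float(a[1])*1000),int(v[2]),int(v[1])) for a,v in zip(p[::3],V[::3])])
r=d["image"][120:320,130:330];cv2.imwrite("pics/v5.png",cv2.resize(r,(600,600),interpolation=2))
E
```

```text
9.2 [0.5035 0.0565 0.2106] yaw 274.48 F [ 0.  -0.1 -4.7] M [-0.13  0.17  0.02] op 27.6 gf 55.0 q [ 0.5   0.09 -0.38  0.   -1.1   1.15]
x off -0.09
  [(256, 50, 101, 73), (256, 54, 84, 143), (255, 52, 84, 143), (254, 55, 85, 159), (254, 46, 84, 67), (253, 54, 85, 159), (252, 52, 78, 92), (252, 64, 86, 151), (249, 61, 87, 158), (249, 61, 88, 162), (247, 62, 87, 158), (246, 65, 85, 162), (243, 57, 85, 147), (242, 64, 85, 156), (242, 63, 79, 90), (239, 64, 81, 167), (238, 63, 83, 160), (236, 64, 84, 161), (234, 65, 82, 165), (231, 66, 82, 159), (229, 63, 82, 155), (227, 68, 81, 132), (225, 61, 84, 76), (224, 60, 82, 155), (222, 66, 84, 76), (221, 65, 83, 160), (218, 61, 83, 157), (216, 66, 80, 163), (213, 63, 77, 132), (210, 62, 76, 131), (209, 65, 81, 161), (207, 62, 77, 126), (204, 67, 76, 127), (203, 62, 81, 161), (200, 63, 82, 159), (198, 64, 80, 156), (196, 62, 80, 163), (194, 62, 80, 147), (193, 66, 79, 158), (191, 63, 79, 161), (187, 63, 81, 157), (186, 62, 80, 159), (182, 60, 81, 148), (181, 64, 82, 159), (180, 66, 82, 146), (180, 62, 83, 160), (175, 60, 78, 78), (174, 64, 82, 14
[... 12608 characters left out ...]
0, 161), (191, 77, 90, 164), (189, 74, 89, 166), (186, 76, 87, 170), (185, 77, 88, 162), (183, 76, 88, 162), (182, 78, 89, 163), (178, 78, 89, 163), (176, 78, 92, 150), (174, 80, 108, 94), (172, 79, 106, 96), (171, 77, 93, 112), (169, 78, 143, 39), (112, 92, 196, 10), (111, 75, 138, 11), (110, 78, 192, 8), (109, 45, 179, 11), (109, 84, 195, 10), (109, 93, 195, 9), (109, 36, 198, 12), (109, 69, 124, 10), (108, 84, 197, 9), (108, 60, 87, 9), (108, 52, 105, 12), (108, 63, 87, 6), (108, 72, 151, 10), (107, 58, 87, 12), (107, 67, 102, 13), (107, 39, 198, 12), (107, 30, 196, 10), (106, 58, 133, 10), (106, 73, 176, 10), (106, 69, 133, 10), (105, 40, 174, 10), (105, 32, 198, 10), (105, 35, 195, 10)]
```

View pics/v5.png

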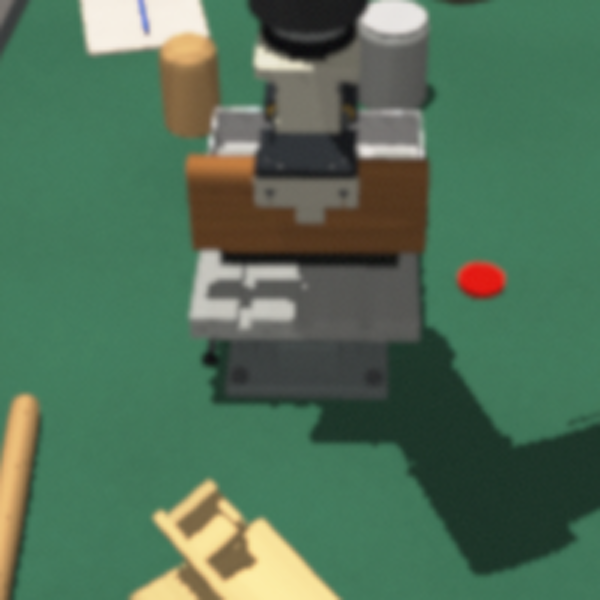

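The lip, level and about 25 mm long, hangs at (310,258) over the clear upper end of the plate. Contact is expected at TCP z ≈ 0.172, so I'll lower and feel for it.

Request:
servo_tool --jaw '[24,24,24,24,24,24,24,24]' --pt "0 0 12" --pt "0 0 10" --pt "0 0 6" --pt "0 0 3" --pt "0 0 1" --pt "0 0 0" --pt "0 0 0" --pt "0 0 0" --roll '[0,0,0,0,0,0,0,0]'

```text
time_s: 10.05
ee_pos: [0.5038, 0.0564, 0.1789]
tool_rot: [-0.0, 0.999, 0.039, 0.0]
ft_force: [-0.2, 0.7, -4.4]
opening: 0.315
gripper_force: 55.0
```

Request:
servo_tool --jaw '[24,24,24,24,24,24,24,24]' --pt "0 0 1" --pt "0 0 1" --pt "0 0 1" --pt "0 0 0" --pt "0 0 0" --pt "0 0 0" --pt "0 0 0" --pt "0 0 0" --roll '[0,0,0,0,0,0,0,0]'

```text
time_s: 10.85
ee_pos: [0.5036, 0.0563, 0.1757]
tool_rot: [-0.0, 0.999, 0.039, 0.0]
ft_force: [-0.1, 0.3, 0.2]
opening: 0.318
gripper_force: 55.0
```

Contact felt at TCP z ≈ 0.1766. I'll press to about 2 mm and start the sweep (tool +y, slope 0.07).

Request:
servo_tool --jaw '[24,24,24,24,24,24,24,24]' --pt "0 0 0.5" --pt "0 0 0.4" --pt "0 3 0.2" --pt "0 5 0.4" --pt "0 5 0.3" --pt "0 5 0.4" --pt "0 5 0.3" --pt "0 5 0.4" --roll '[0,0,0,0,0,0,0,0]'

```text
time_s: 11.65
ee_pos: [0.5061, 0.028, 0.1728]
tool_rot: [-0.0, 0.999, 0.039, 0.0]
ft_force: [-0.5, 3.5, 4.2]
opening: 0.318
gripper_force: 55.0
```

Request:
servo_tool --jaw '[24,24,24,24,24,24,24,24]' --pt "0 6 0.4" --pt "0 6 0.4" --pt "0 6 0.5" --pt "0 6 0.4" --pt "0 6 0.4" --pt "0 6 0.4" --pt "0 6 0.5" --pt "0 6 0.4" --roll '[0,0,0,0,0,0,0,0]'

```text
time_s: 12.45
ee_pos: [0.5095, -0.0199, 0.1693]
tool_rot: [-0.0, 0.999, 0.039, 0.0]
ft_force: [-0.2, 4.4, 4.8]
opening: 0.315
gripper_force: 55.0
```

Request:
servo_tool --jaw '[24,24,24,24,24,24,24,24]' --pt "0 6 0.4" --pt "0 6 0.4" --pt "0 6 0.4" --pt "0 6 0.4" --pt "0 6 0.4" --pt "0 6 0.4" --pt "0 6 0.5" --pt "0 6 0.4" --roll '[0,0,0,0,0,0,0,0]'

```text
time_s: 13.25
ee_pos: [0.5132, -0.0678, 0.1659]
tool_rot: [-0.0, 0.999, 0.039, -0.0]
ft_force: [-0.4, 4.2, 3.9]
opening: 0.314
gripper_force: 55.0
```

```bash
python3 - <<'E'
from h import *
s,y=st()
c=capture("top");d=capture("side")
cv2.imwrite("pics/v6.png",np.hstack([cv2.resize(c["image"][110:240,210:370],(400,325)),cv2.resize(d["image"][130:240,180:300],(400,325))]))
E
```

```text
13.25 [ 0.5132 -0.0678  0.1659] yaw 274.46 F [-0.4  4.2  3.9] M [1.76 0.24 0.08] op 27.5 gf 55.0 q [ 0.25  0.15 -0.42 -0.   -1.    1.4 ]
```

View pics/v6.png

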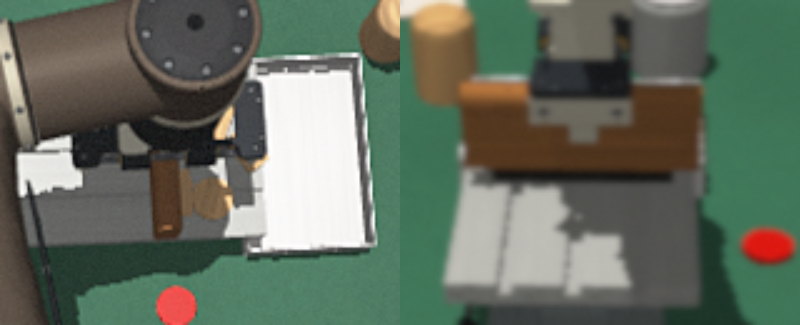

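The upper plate is clean behind the scraper (side crop (560,235)) and all chips are ahead of the lip (top crop (210,195)). I'll continue.

Request:
servo_tool --jaw '[24,24,24,24,24,24,24,24]' --pt "0 6 0.5" --pt "0 6 0.4" --pt "0 6 0.5" --pt "0 6 0.4" --pt "0 6 0.4" --pt "0 6 0.4" --pt "0 6 0.5" --pt "0 6 0.4" --roll '[0,0,0,0,0,0,0,0]'

```text
time_s: 14.15
ee_pos: [0.5169, -0.1154, 0.1624]
tool_rot: [-0.0, 0.999, 0.039, -0.0]
ft_force: [-0.2, 4.6, 5.0]
opening: 0.316
gripper_force: 55.0
```

Request:
servo_tool --jaw '[24,24,24,24,24,24,24,24]' --pt "0 6 0.4" --pt "0 6 0.4" --pt "0 6 0.4" --pt "0 6 0.4" --pt "0 6 0.5" --pt "0 6 0.4" --pt "0 6 0.4" --pt "0 6 0.4" --roll '[0,0,0,0,0,0,0,0]'

```text
time_s: 14.95
ee_pos: [0.5204, -0.1633, 0.1591]
tool_rot: [-0.0, 0.999, 0.039, -0.0]
ft_force: [-1.1, 3.6, 4.7]
opening: 0.319
gripper_force: 55.0
```

```bash
python3 - <<'E'
from h import *
s,y=st()
c=capture("top");P=pts(c);hsv=cv2.cvtColor(c["image"],cv2.COLOR_BGR2HSV)
# plate lower edge y vs x : first cell where height jumps below .08
z=P[...,2];ok=(c["z_map"]>0)&(hsv[...,1]<60)
for x in(.425,.435,.445,.455,.60,.61):
    k=ok&(abs(P[...,0]-x)<.004)&(z>.08)&(z<.1)&(P[...,1]<-.12);print(x,P[k][:,1].min().round(4) if k.any() else None)
E
```

```text
14.95 [ 0.5204 -0.1633  0.1591] yaw 274.47 F [-1.1  3.6  4.7] M [1.79 0.22 0.05] op 27.9 gf 55.0 q [ 0.06  0.2  -0.37 -0.   -1.    1.59]
0.425 -0.7511
0.435 -0.7496
0.445 -0.7521
0.455 -0.7506
0.6 -0.7521
0.61 None
```

Request:
servo_tool --jaw '[24,24,24,24,24,24,24,24]' --pt "0 6 0.4" --pt "0 6 0.4" --pt "0 6 0.4" --pt "0 5 0.4" --pt "0 0 0" --pt "0 0 0" --pt "0 0 0" --pt "0 0 0" --roll '[0,0,0,0,0,0,0,0]'

```text
time_s: 15.8
ee_pos: [0.5222, -0.1865, 0.1576]
tool_rot: [0.0, 0.999, 0.039, -0.0]
ft_force: [0.3, -0.5, 5.3]
opening: 0.319
gripper_force: 55.0
```

```bash
python3 - <<'E'
from h import *
s,y=st()
c=capture("top");d=capture("side")
cv2.imwrite("pics/v7.png",np.hstack([cv2.resize(c["image"][110:240,230:390],(400,325)),cv2.resize(d["image"][120:230,180:300],(400,325))]))
E
```

```text
15.8 [ 0.5222 -0.1865  0.1576] yaw 274.46 F [ 0.3 -0.5  5.3] M [-0.45  0.22  0.01] op 28.0 gf 55.0 q [ 0.01  0.22 -0.35  0.   -1.    1.64]
```

View pics/v7.png

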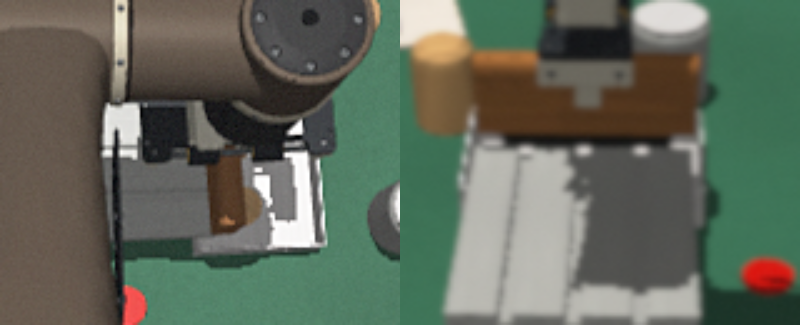

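The plate behind the scraper is clean (side crop (580,230)) and the lip is at the edge. One chip shows ahead at top crop (258,205). I'll nudge a little past the edge, then check numerically.

Request:
servo_tool --jaw '[24,24,24,24,24,24,24,24]' --pt "0 2 0.1" --pt "0 2 0.1" --pt "0 0 0" --pt "0 0 0" --pt "0 0 0" --pt "0 0 0" --pt "0 0 0" --pt "0 0 0" --roll '[0,0,0,0,0,0,0,0]'

```text
time_s: 16.7
ee_pos: [0.5227, -0.1899, 0.1572]
tool_rot: [-0.0, 0.999, 0.039, -0.0]
ft_force: [0.0, 1.0, -4.9]
opening: 0.315
gripper_force: 55.0
```

```bash
cat > chips.py <<'E'
from h import *
def chips():
    for n in("top","side"):
        c=capture(n);P=pts(c);hsv=cv2.cvtColor(c["image"],cv2.COLOR_BGR2HSV);H,S,V=[hsv[...,i].astype(int) for i in range(3)]
        m=(P[...,0]>.38)&(P[...,0]<.66)&(P[...,1]>-.36)&(P[...,1]<.12)&(P[...,2]<.14)&(c["z_map"]>0)&(S>80)&(H>5)&(H<30)&(V>50)
        k,l,st_,ce=cv2.connectedComponentsWithStats(m.astype(np.uint8))
        for i in range(1,k):
            if st_[i,4]>15:p=P[l==i];print(n,ce[i].round(),st_[i,4],"med",np.median(p,0).round(3),"z",p[:,2].min().round(3),p[:,2].max().round(3),"y",p[:,1].min().round(3),p[:,1].max().round(3))
E
python3 -c "
from chips import *
st();chips()"
```

```text
16.7 [ 0.5227 -0.1899  0.1572] yaw 274.46 F [ 0.   1.  -4.9] M [-0.08  0.09 -0.01] op 27.6 gf 55.0 q [ 0.    0.22 -0.35 -0.   -1.    1.65]
top [315. 189.] 34 med [ 0.459 -0.182  0.131] z 0.115 0.139 y -0.186 -0.179
top [331. 192.] 47 med [ 0.475 -0.246  0.011] z 0.002 0.019 y -0.255 -0.24
side [235. 161.] 452 med [ 0.528 -0.175  0.128] z 0.107 0.14 y -0.191 -0.165
```

The lip went past the edge and the load came off, so everything is over. I'll lift and go back over the rest.

```bash
python3 -c "
from h import *
s,y=st()
show(*[ [q for q in r] for r in rows(s['ee_pos'],y,[([.5227,-.1899,.232],y),([.515,.06,.235],258),([.4984,.3695,.235],223.05)],step=40)])"
```

```text
16.8 [ 0.5227 -0.1899  0.1574] yaw 274.46 F [-0.4  0.4 -4.2] M [-0.11  0.19 -0.  ] op 27.7 gf 55.0 q [ 0.    0.22 -0.35 -0.   -1.    1.65]
[[-0.0, -0.0, -37.3], [-0.0, -0.0, -37.3], [1.7, -35.7, -0.4], [0.2, -35.7, -0.4], [-1.3, -35.7, -0.4], [-2.7, -35.6, -0.4], [-4.2, -35.5, -0.4], [-5.6, -35.3, -0.4]] [np.float64(-0.0), np.float64(-0.0), np.float64(2.35), np.float64(2.35), np.float64(2.35), np.float64(2.35), np.float64(2.35), np.float64(2.35)]
[[-7.1, -35.0, -0.4], [-10.1, -37.4, -0.0], [-12.9, -36.5, -0.0], [-15.6, -35.4, -0.0], [-18.3, -34.2, -0.0], [-20.8, -32.7, -0.0], [-23.3, -31.0, -0.0], [-25.6, -29.1, -0.0]] [np.float64(2.35), 4.37, 4.37, 4.37, 4.37, 4.37, 4.37, 4.37]
[[-27.7, -27.1, -0.0], [0, 0, 0], [0, 0, 0], [0, 0, 0], [0, 0, 0], [0, 0, 0], [0, 0, 0], [0, 0, 0]] [4.37, 0, 0, 0, 0, 0, 0, 0]
```

Request:
servo_tool --jaw '[24,24,24,24,24,24,24,24]' --pt "0 0 -12" --pt "0 0 -28" --pt "0 0 -35" --pt "2 -36 0" --pt "0 -36 0" --pt "-1 -36 0" --pt "-3 -35.5 0" --pt "-4 -35.5 0" --roll '[0,0,0,2.3,2.4,2.3,2.4,2.3]'

```text
time_s: 17.6
ee_pos: [0.5173, -0.0093, 0.2336]
tool_rot: [-0.0, 0.998, -0.064, 0.001]
ft_force: [0.8, -0.1, -4.4]
opening: 0.318
gripper_force: 55.0
```

Request:
servo_tool --jaw '[24,24,24,24,24,24,24,24]' --pt "-5.5 -35 0" --pt "-7 -35 0" --pt "-10 -37.5 0" --pt "-13 -36.5 0" --pt "-15.5 -35.5 0" --pt "-18 -34 0" --pt "-21 -32.5 0" --pt "-23 -31 0" --roll '[2.4,2.3,4.4,4.4,4.4,4.4,4.4,4.4]'

```text
time_s: 18.4
ee_pos: [0.503, 0.2939, 0.2336]
tool_rot: [-0.001, 0.944, -0.33, 0.0]
ft_force: [0.7, -0.6, -4.5]
opening: 0.318
gripper_force: 55.0
```

Request:
servo_tool --jaw '[24,24,24,24,24,24,24,24]' --pt "-25 -29 0" --pt "-27 -27 0" --pt "0 0 0" --pt "0 0 0" --pt "0 0 0" --pt "0 0 0" --pt "0 0 0" --pt "0 0 0" --roll '[4.3,4.3,0,0,0,0,0,0]'

```text
time_s: 19.2
ee_pos: [0.5003, 0.368, 0.2327]
tool_rot: [-0.0, 0.917, -0.399, 0.0]
ft_force: [-0.1, 0.7, -4.9]
opening: 0.317
gripper_force: 55.0
```

```bash
python3 -c "
from chips import *
s,y=st();chips()
print(*rows(s['ee_pos'],y,[([.4982,.3692,.235],223.05)]))"
```

```text
19.2 [0.5003 0.368  0.2327] yaw 223.02 F [-0.1  0.7 -4.9] M [0.02 0.15 0.03] op 27.7 gf 55.0 q [ 0.95  0.27 -0.1   0.   -1.2  -0.2 ]
top [366. 129.] 122 med [ 0.656 -0.342  0.063] z 0.005 0.106 y -0.36 -0.326
top [322. 180.] 441 med [ 0.493 -0.215  0.016] z 0.001 0.088 y -0.254 -0.184
[[-2.3, 0.7, -2.3]] [np.float64(-0.03)]
```

All chips are off the plate. The colour blobs now sit in the tray at z ≈ 0.016. I'll lower the scraper into the rest, biased towards the toe so it can lean back home.

Request:
servo_tool --jaw '[24,24,24,24,24,24,24,24]' --pt "-2 6 20" --pt "0 0 30" --pt "0 0 25" --pt "0 0 15" --pt "0 0 10" --pt "0 0 5" --pt "0 0 0" --pt "0 0 0" --roll '[0,0,0,0,0,0,0,0]'

```text
time_s: 20.1
ee_pos: [0.4948, 0.3664, 0.1283]
tool_rot: [-0.001, 0.917, -0.398, 0.0]
ft_force: [-1.0, -0.1, -3.5]
opening: 0.313
gripper_force: 55.0
```

```bash
python3 -c "
from h import *
s,y=st();p=s['ee_pos'][:2];print('n',p@[.731,.682],'e',p@[-.682,.731])"
```

```text
20.1 [0.4948 0.3664 0.1283] yaw 223.07 F [-1.  -0.1 -3.5] M [-0.    0.16 -0.02] op 27.4 gf 55.0 q [ 0.95  0.34 -0.25  0.   -0.97 -0.2 ]
n 0.6116276472147897 e -0.0696097594092025
```

Request:
servo_tool --jaw '[24,24,24,24,24,24,24,24]' --pt "0 0 2" --pt "0 0 2" --pt "0 0 2" --pt "0 0 2" --pt "0 0 2" --pt "0 0 2" --pt "0 0 2" --pt "0 0 0" --roll '[0,0,0,0,0,0,0,0]'

```text
time_s: 20.9
ee_pos: [0.4942, 0.3658, 0.1129]
tool_rot: [0.0, 0.917, -0.398, -0.0]
ft_force: [0.5, 1.0, -4.7]
opening: 0.318
gripper_force: 55.0
```

Request:
servo_tool --jaw '[24,24,24,24,24,24,24,24]' --pt "0 0 1" --pt "0 0 1" --pt "0 0 1" --pt "0 0 1" --pt "0 0 1" --pt "0 0 0" --pt "0 0 0" --pt "0 0 0" --roll '[0,0,0,0,0,0,0,0]'

```text
time_s: 21.7
ee_pos: [0.4944, 0.3661, 0.1084]
tool_rot: [-0.0, 0.917, -0.398, 0.0]
ft_force: [0.9, 0.5, -4.6]
opening: 0.316
gripper_force: 55.0
```

Request:
servo_tool --jaw '[24,24,24,24,24,24,24,24]' --pt "0 0 1" --pt "0 0 1" --pt "0 0 1" --pt "0 0 0" --pt "0 0 0" --pt "0 0 0" --pt "0 0 0" --pt "0 0 0" --roll '[0,0,0,0,0,0,0,0]'

```text
time_s: 22.5
ee_pos: [0.4943, 0.366, 0.1054]
tool_rot: [-0.0, 0.917, -0.398, -0.0]
ft_force: [0.7, 0.1, -4.0]
opening: 0.314
gripper_force: 55.0
```

Request:
servo_tool --jaw '[24,24,24,24,24,24,24,24]' --pt "0 0 1" --pt "0 0 1" --pt "0 0 1" --pt "0 0 0" --pt "0 0 0" --pt "0 0 0" --pt "0 0 0" --pt "0 0 0" --roll '[0,0,0,0,0,0,0,0]'

```text
time_s: 23.3
ee_pos: [0.495, 0.3665, 0.1036]
tool_rot: [-0.001, 0.917, -0.398, 0.0]
ft_force: [-0.5, 0.1, 5.7]
opening: 0.314
gripper_force: 55.0
```

Contact felt (about 10 N on the ledge). I'll ease open so the handle leans back with the rear finger.

Request:
servo_tool --jaw '[30,33,36,39,42,45,48,51]' --pt "0 0 -1" --pt "0 0 0" --pt "0 0 0" --pt "0 0 0" --pt "0 0 0" --pt "0 0 0" --pt "0 0 0" --pt "0 0 0" --roll '[0,0,0,0,0,0,0,0]' --grip_force 5

```text
time_s: 24.1
ee_pos: [0.4944, 0.366, 0.1033]
tool_rot: [0.0, 0.917, -0.398, 0.0]
ft_force: [0.2, 0.1, 0.6]
opening: 0.567
gripper_force: 0.2
```

Request:
servo_tool --jaw '[55,59,63,67,72,77,82,87]' --pt "0 0 0" --pt "0 0 0" --pt "0 0 0" --pt "0 -2 0" --pt "0 -2 0" --pt "0 -2 0" --pt "0 0 0" --pt "0 0 0" --roll '[0,0,0,0,0,0,0,0]'

```text
time_s: 24.9
ee_pos: [0.4987, 0.37, 0.1032]
tool_rot: [0.0, 0.917, -0.398, -0.0]
ft_force: [-0.4, -0.2, 0.6]
opening: 0.967
gripper_force: 0.0
```

```bash
cat > prof.py <<'E'
from h import *
def prof():
    n=np.array([.731,.682]);e=np.array([-.682,.731])
    for v in("top","side"):
        c=capture(v);P=pts(c);a=P[...,:2]@n;b=P[...,:2]@e;z=P[...,2]
        hsv=cv2.cvtColor(c["image"],cv2.COLOR_BGR2HSV)
        ok=(c["z_map"]>0)&(abs(a-.62)<.06)&(abs(b+.07)<.11)&(abs(b+.07)>.05)&(z>.06)&(z<.16)&(hsv[...,1]>110)&(hsv[...,0]<17)
        print(v,"zmax",np.percentile(z[ok],99.5).round(4),"e",np.percentile(b[ok&(z>.11)],[1,99]).round(4))
        for lo in(.072,.088,.104,.12,.128,.136):
            for sgn in(-1,1):
                k=ok&(z>=lo)&(z<lo+.008)&((b+.07)*sgn>0)
                if k.sum()>5:print("  z%.3f"%(lo+.004),sgn,np.percentile(a[k],[5,50,95]).round(4),k.sum())
E
python3 -c "
from prof import *
st();prof()"
```

```text
24.9 [0.4987 0.37   0.1032] yaw 223.06 F [-0.4 -0.2  0.6] M [-0.07  0.12 -0.  ] op 84.7 gf 0.0 q [ 0.95  0.37 -0.27 -0.   -0.93 -0.2 ]
top zmax 0.1446 e [-0.1689  0.0268]
  z0.076 -1 [0.5965 0.5993 0.6022] 30
  z0.076 1 [0.5966 0.5989 0.6021] 20
  z0.092 -1 [0.6025 0.6052 0.608 ] 31
  z0.092 1 [0.6026 0.6052 0.6086] 27
  z0.108 -1 [0.6084 0.6113 0.6149] 39
  z0.108 1 [0.6075 0.6111 0.6139] 31
  z0.124 -1 [0.615  0.6171 0.6206] 32
  z0.124 1 [0.6136 0.6166 0.6192] 36
  z0.132 -1 [0.6176 0.6227 0.6439] 78
  z0.132 1 [0.6176 0.6225 0.643 ] 71
  z0.140 -1 [0.6222 0.6322 0.6417] 104
  z0.140 1 [0.6226 0.631  0.6411] 102
side zmax 0.1427 e [-0.1686  0.0285]
  z0.076 1 [0.61   0.6196 0.6289] 16
  z0.092 1 [0.614  0.6242 0.6382] 26
  z0.108 1 [0.6187 0.6308 0.6448] 26
  z0.124 1 [0.6243 0.6475 0.6505] 54
  z0.132 -1 [0.6434 0.6472 0.6503] 18
  z0.132 1 [0.625  0.6474 0.6506] 104
  z0.140 -1 [0.6333 0.6408 0.6462] 45
  z0.140 1 [0.629  0.6381 0.6461] 197
```

The handle profile matches the original to within 1 mm, so it's home and leaning. I'll retreat straight up and check with the last picture.

Request:
servo_tool --jaw '[87,87,87,87,87,87,87,87]' --pt "0 0 -10" --pt "0 0 -20" --pt "0 0 -30" --pt "0 0 -30" --pt "0 0 -30" --pt "0 0 -20" --pt "0 0 0" --pt "0 0 0" --roll '[0,0,0,0,0,0,0,0]'

```text
time_s: 25.8
ee_pos: [0.4987, 0.3702, 0.2443]
tool_rot: [-0.001, 0.917, -0.398, 0.0]
ft_force: [-0.3, 0.3, -0.3]
opening: 0.993
gripper_force: 0.0
```

```bash
python3 -c "
from prof import *
from chips import chips
st();prof();chips()
c=capture('top')['image'];d=capture('side')['image']
cv2.imwrite('pics/v8.png',np.hstack([cv2.resize(c[110:260,200:380],(480,400)),cv2.resize(d[130:250,180:276],(320,400))]))"
```

```text
25.8 [0.4987 0.3702 0.2443] yaw 223.05 F [-0.3  0.3 -0.3] M [-0.05  0.22  0.03] op 86.9 gf 0.0 q [ 0.95  0.26 -0.09 -0.   -1.22 -0.2 ]
top zmax 0.1442 e [-0.1689  0.0272]
  z0.076 -1 [0.5962 0.5996 0.6036] 33
  z0.076 1 [0.5947 0.5975 0.6016] 23
  z0.092 -1 [0.6023 0.6051 0.6087] 38
  z0.092 1 [0.6022 0.6057 0.6077] 14
  z0.108 -1 [0.6081 0.6119 0.6149] 33
  z0.108 1 [0.6085 0.6119 0.6149] 19
  z0.124 -1 [0.6137 0.6173 0.6211] 38
  z0.124 1 [0.6145 0.6173 0.6457] 20
  z0.132 -1 [0.6177 0.6233 0.6447] 70
  z0.132 1 [0.6173 0.622  0.6446] 43
  z0.140 -1 [0.6229 0.6314 0.6414] 107
  z0.140 1 [0.6222 0.632  0.6399] 80
side zmax 0.1431 e [-0.1673  0.0285]
  z0.076 1 [0.61   0.6191 0.6274] 17
  z0.092 1 [0.6144 0.626  0.6389] 27
  z0.108 1 [0.6165 0.6321 0.6434] 27
  z0.124 -1 [0.6497 0.6503 0.6513] 13
  z0.124 1 [0.6242 0.6454 0.6508] 46
  z0.132 -1 [0.6248 0.6483 0.6508] 59
  z0.132 1 [0.6252 0.6476 0.6506] 101
  z0.140 -1 [0.6312 0.6406 0.6465] 125
  z0.140 1 [0.6289 0.6384 0.6468] 205
top [367. 129.] 122 med [ 0.655 -0.342  0.068] z 0.01 0.109 y -0.359 -0.328
top [322. 179.] 463 med [ 0.502 -0.216  0.015] z 0.002 0.096 y -0.253 -0.183
```

View pics/v8.png

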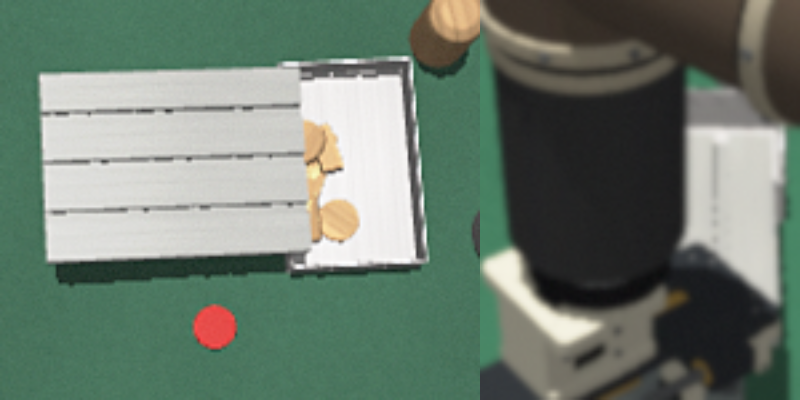

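The plate is bare and all five chips lie in the tray (crop (325,180)). The scraper is home, and the bystanders in view haven't moved. Handing in.

```bash
python3 -c "
from workcell import *
print(hand_in())"
```

```text
the job is handed in; nothing more can be done
None
```

The job is handed in at about 26 s: the plate is clear and the chips are in the tray, swept at about 9 N (under 2 mm of lip bend). The scraper is back in its rest within about 1 mm and released. The tray and sample looked unmoved in the last picture, and the can and hammer were not re-checked.

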